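Wedge the rocking scale stand level

ROBOT

A 7-joint arm with a two-finger parallel gripper is mounted at the origin on the work surface; the furniture and walls round the work are solid. World frame = base frame: x ahead of the robot, y to its left, z up, the work surface at z = 0. Lengths are in m, angles in rad, forces in N, time in s.
With the tool pointing down it reaches from about 0.425 to 0.925 m from the base axis. Payload 6.8 kg.
Tool frame: the origin (TCP) lies at the very end of the fingers, on their centre line; the grasp point (between the pads) lies 19 mm behind it (r.grip_depth is the distance from the TCP to the grasp point, in m); z points along the fingers, y is the direction in which the jaws open and shut (so a half turn about z gives the same grasp; the last joint's range is limited). The gripper opens to 85 mm and grips with 20 to 120 N. Pads are 22 mm wide; open, the fingers measure 114 mm over their backs; the gripper's body (76 mm by 85 mm) begins 54 mm behind the grasp point. The pads swing forward as they close: fully open they stand 13 mm farther back than shut.
Start: joints at [1.075, 0.477, 0.022, 1.555, -0.011, 1.109, -0.083], TCP at [0.255, -0.625, 0.231] pointing down, gripper open.
Joint ranges: [-2.96, 2.96], [-0.34, 2.1], [-1.41, 1.46], [0.24, 2.44], [-1.37, 4.51], [0.17, 1.92], [-2.96, 2.96]. Speed limits (rad/s): [2.39, 2.39, 3.14, 3.14, 3.14, 3.14, 3.14].

INTERFACE

Orientations are given as a rotation vector (axis times angle).
In Python, from bench import status, eyes, workorder, spotter, r gives the robot as it stands.
- The arm moves only by the tool drive_tool, never from a script. Its argument "commands" is a list of rows, each an object of numbers: "rx", "ry", "rz": the turn, a rotation vector about the world's x, y, z normalised to -1 to 1, where 1 is 8 degrees; "tx", "ty", "tz": the shift along the world's x, y, z normalised to -1 to 1, where 1 is 20 mm; "grip": the closure, from -1 (fully open) to 1 (shut). A call has 1 to 10 rows; each row shifts and turns the commanded pose from where the row before left it; what a row does not reach is not made up. A row lasts 1/8 s, in which the tool goes at most 62.5 mm and 10.7 degrees, less where a joint would pass 70% of its speed; a pose out of reach is approached as far as the arm can. A call with a number of a shift or a turn outside -1 to 1 is refused whole. A call with a gripper value outside its range is refused whole. The fingers move at their own pace and stop on an object; "grip_force" is the grip in N (left out, the last holds). Time passes only in rows, so rows that do not move let the fingers close. It gives the time, the measured TCP pose, the force and the opening at its end, in the units of the state.
- status.get_obs(): the state, without advancing time (a new reading comes with each control period).
- eyes.grab_frame(name): name is "scene" or "side" or "wrist"; returns a dict with "frame" (400x640x3 uint8, blue, green, red), "range_z" (400x640 float32, m along the optical axis (not along the pixel's ray), 0 where there is no reading), "fx", "fy", "cx", "cy" (pixels), "dist_coeffs" ([k1, k2, p1, p2, k3] as OpenCV has them; the pictures are not rectified), "T" (4x4, takes a point from camera to world coordinates); the wrist camera has in their place "T_tool_cam" (4x4, takes a point from camera to tool coordinates, whose origin is the TCP and whose axes are the flange's). Camera axes: x right, y down, z forward; pixel columns grow to the right and rows downward; lengths in m; the calibration is good to about 2 mm. A picture is of the moment at which its call begins: read the wrist's pose just before it.
- workorder.hand_in(): hands the job in, once; it reports no verdict.
Trained networks look in the newest picture that a camera, given by its name, has taken for a name from the list of things; names that differ only in an ending like _2 or _b are one class to them, and where a whole thing is asked for, a point or a joint stands for the part that bears it (a point fixed in the world has none). Each returns a list of dicts, best first, with "confidence" (0 to 1); they miss things now and then, are a little off and sometimes report something else, mostly with a low value. They report only what shows in the picture. A call takes as long as a camera call. They do not tell look-alikes from the thing itself.
- spotter.boxes_of(camera, target): "position" ([column, row] as shares, 0 to 1, of the picture: columns of its width, rows of its height, amid what is visible of it).
- spotter.masks_of(camera, target): "mask" (400x640 bool, what is visible of it) and "position" ([column, row] as shares, 0 to 1, of the picture: columns of its width, rows of its height, amid what is visible of it).
The state is a dict: "clock": time; "joints": joint angles; "qvel": joint speeds; "tau": joint torques, N m; "tcp_pos": TCP position; "orientation": TCP orientation; "contact_force": force on the tool from outside, world axes, zero at the start; "moment": the same for the moment, N m; "grip_width": finger opening in m.
Only numpy, scipy, OpenCV 4.12 (cv2) and the standard library are available. Lean on these libraries where they do the work, as an engineer would, in place of code of your own. Each camera call takes 0.05 s, during which the arm holds its last target.

TASK

The portion scale's four-legged stand leans and rocks because its front-right leg is too short. Push the loose wooden wedge along the table, thin edge first, under the short leg's foot until the stand is level, with all its feet supported, and leave it there. Only push the wedge (do not pick it up), do not touch the stand or scale with the robot or shove the stand out of its place, and leave the things round about where they are.

Things in the scene. Friction and masses are not known exactly. Their poses are not given: they have to be found in the camera images.
- stand_deck: Loose aluminium stand with a scale fixed on it, 1.6 kg in all. Deck 250 (x) by 210 (y) mm; its top is 63 mm, the scale's top 108 mm above the table. Four thin legs at x = +-105, y = +-85 mm. Leaning 0.076 rad about the line between the two feet beside the short one. Origin: table height under the deck's centre; x away from the robot, y left, z square to the deck; yaw within 0.3 rad.
- short_foot (a point): Lowest point of the short leg's black ball foot (24 mm across), at x = -105, y = -85 mm of the stand (near side, right). The leg is 10 mm too short: the point is about 0 mm high while the stand leans, 10 mm when it is level. It bears on the table with about 1 to 3 N; the stand's other feet hold it in place while the wedge squeezes under.
- wedge: Loose pale wooden wedge, 155 mm long, 0.13 kg, flat on the table right of the stand, thin edge roughly towards the short foot. Origin: on the table, under the middle of its upright rear push face; x from that face to the thin edge, z up. Heel block x 0 to 15, 64 mm wide, 34 mm high; then a ramp 50 mm wide. Stays put once under the foot.
- wedge_tip (a point): Middle of the wedge's thin edge, on the table, 155 mm ahead of the rear push face. The ramp falls straight from 16.5 mm high at the heel (140 mm behind this point) to 1.5 mm here. It is 10 mm high 79 mm behind this point, 76 mm ahead of the rear face: with the short foot there the stand is level; up to about 11 mm of travel more or less still counts.
- label_roll: Bystander: cream roll of labels on a card core, 68 mm across, 35 mm high, standing flat beside the stand's right side, behind the wedge as seen from the robot. Origin under its centre.
- sauce_pot: Bystander: small open steel pot, 70 mm across, 36 mm high, between stand and robot. Origin under its centre.
Not all that is in view belongs to the job. Of the things shaped like the wedge, the wooden one is meant.

How it is judged:
By the outcome, as a careful person would: the job done as asked, in the order asked, and still so for the second after the job is handed in, with the robot touching nothing.
It also fails if it takes over 48 s, if anything falls off the work surface, if the arm or the gripper's body presses on something with over 40 N, if the wrist force passes 120 N, or if a joint passes its speed limit or range.

## Working session

There is one attempt and no reset: what is moved stays moved. The work goes in short steps, Python scripts to look and compute and a tool call to move; the robot and the scene stay as the last step left them, time stands still between calls to the robot, and variables do not carry over. Pictures are saved under pics/ and viewed, and the job is handed in when it is done.

Besides the shell and the picture viewer there is one more tool, called after "Call:" as name(argument=value, ...) on one line, values as JSON. drive_tool: Moves the arm, as the interface text tells. Scaled input: -1 to 1 covers 20 mm each way for a shift and 8 degrees each way for a turn. Its arguments: {"type":"object","properties":{"commands":{"type":"array","items":{"type":"object","properties":{"rx":{"type":"number"},"ry":{"type":"number"},"rz":{"type":"number"},"tx":{"type":"number"},"ty":{"type":"number"},"tz":{"type":"number"},"grip":{"type":"number"}}}},"grip_force":{"type":"number"}},"required":["commands"]}

```bash
mkdir -p pics; ls; cat > h.py <<'E'
import numpy as np, cv2
from bench import status, eyes, workorder, spotter, r
def grab(n):
    f=eyes.grab_frame(n); return f
def pt(f,u,v,z=None,T=None):
    K=np.array([[f['fx'],0,f['cx']],[0,f['fy'],f['cy']],[0,0,1]])
    n=cv2.undistortPoints(np.array([[[u,v]]],float),K,np.array(f['dist_coeffs'],float))[0,0]
    T=f['T'] if T is None else T; T=np.array(T)
    d=T[:3,:3]@np.array([n[0],n[1],1.]); o=T[:3,3]
    if z is not None: return o+d*(z-o[2])/d[2]
    return o+d*f['range_z'][int(round(v)),int(round(u))]
def cloud(f,mask,T=None):
    K=np.array([[f['fx'],0,f['cx']],[0,f['fy'],f['cy']],[0,0,1]])
    m=mask&(f['range_z']>0); v,u=np.nonzero(m)
    n=cv2.undistortPoints(np.stack([u,v],1).astype(float)[:,None],K,np.array(f['dist_coeffs'],float))[:,0]
    z=f['range_z'][v,u]; T=np.array(f['T'] if T is None else T)
    return (np.c_[n,np.ones(len(n))]*z[:,None])@T[:3,:3].T+T[:3,3], np.stack([u,v],1)
E
python3 - <<'E'
from h import *
o=status.get_obs(); print(o)
for n in ['scene','side']:
    f=grab(n); cv2.imwrite(f'pics/{n}0.png',f['frame'])
    print(n,np.round(f['T'],3).tolist(),f['fx'])
    for t in ['stand_deck','wedge','wedge_tip','short_foot','label_roll','sauce_pot']:
        for q in spotter.masks_of(n,t):
            P,_=cloud(f,q['mask'])
            print(n,t,round(q['confidence'],2),np.round(np.array(q['position'])*[640,400],0),np.round(np.median(P,0),3) if len(P) else None)
E
```

```text
pics
{'clock': 0.0, 'joints': array([ 1.07489921,  0.47777294,  0.02232494,  1.55642332, -0.01147497,
        1.10928017, -0.08315186]), 'qvel': array([ 1.23107342e-03,  1.16677785e-04, -7.85755333e-05, -9.89502271e-05,
        6.75202450e-04,  4.15077933e-04, -8.86914388e-04]), 'tau': array([-1.33371987e-04, -5.96449900e+01,  1.60761058e+00, -2.81192923e+01,
        1.24613161e-02,  9.38696845e-03,  8.71156203e-06]), 'tcp_pos': array([ 0.25502569, -0.62435416,  0.23035552]), 'orientation': array([-3.08106501e+00, -6.05006262e-01,  7.52383548e-04]), 'contact_force': array([-0.51564057, -0.02011986, -0.48143309]), 'moment': array([ 0.02010289, -0.02924884, -0.01639385]), 'grip_width': 0.08521820348513151}
scene [[-0.889, -0.219, 0.402, 0.197], [-0.458, 0.418, -0.784, 0.612], [0.003, -0.882, -0.472, 0.464], [0.0, 0.0, 0.0, 1.0]] 436.4413528836828
scene stand_deck 0.59 [257. 218.] [0.586 0.109 0.092]
scene wedge 0.83 [436. 206.] [ 0.36  -0.239  0.007]
scene wedge 0.56 [354. 210.] [ 0.506 -0.137  0.009]
scene wedge_tip 0.8 [352. 211.] [ 0.506 -0.136  0.009]
scene short_foot 0.88 [256. 21
[... 158 characters left out ...]
6. 219.] [0.586 0.108 0.092]
scene sauce_pot 0.64 [354. 209.] [ 0.506 -0.136  0.009]
side [[-0.999, -0.004, 0.043, 0.536], [-0.036, 0.616, -0.787, 0.59], [-0.023, -0.788, -0.615, 0.549], [0.0, 0.0, 0.0, 1.0]] 395.14811168327833
side stand_deck 0.8 [309. 230.] [0.586 0.098 0.096]
side wedge 0.96 [413. 163.] [ 0.363 -0.237  0.01 ]
side wedge 0.64 [351. 178.] [ 0.507 -0.173  0.015]
side wedge 0.22 [307. 233.] [0.586 0.098 0.096]
side wedge_tip 0.95 [353. 180.] [ 0.504 -0.171  0.014]
side wedge_tip 0.73 [412. 166.] [ 0.361 -0.239  0.009]
side short_foot 0.75 [312. 231.] [0.586 0.098 0.096]
side label_roll 0.88 [284. 176.] [ 0.675 -0.164  0.034]
side sauce_pot 0.91 [413. 256.] [0.406 0.08  0.025]
```

View pics/scene0.png

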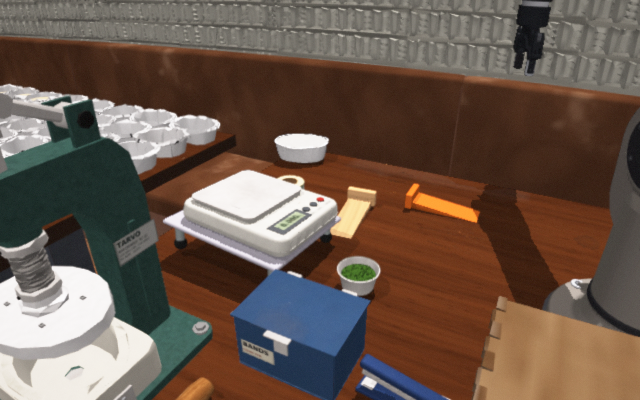

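View pics/side0.png

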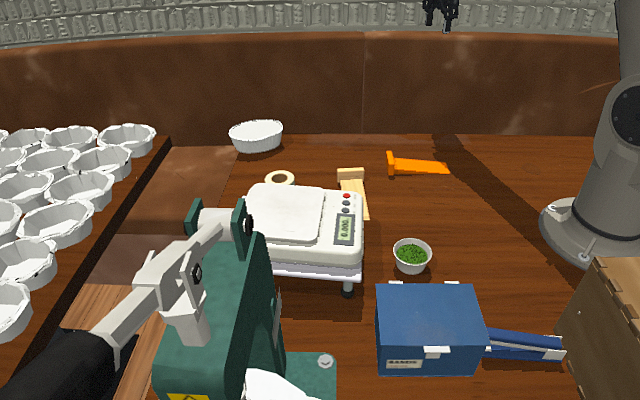

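```bash
python3 - <<'E'
from h import *
for n,(x0,x1,y0,y1) in {'scene':(240,480,140,290),'side':(260,460,130,270)}.items():
    i=cv2.imread(f'pics/{n}0.png')[y0:y1,x0:x1]
    i=cv2.resize(i,None,fx=3.3,fy=3.3,interpolation=cv2.INTER_CUBIC); cv2.imwrite(f'pics/{n}0c.png',i)
E
```

```text
(no output)
```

View pics/scene0c.png

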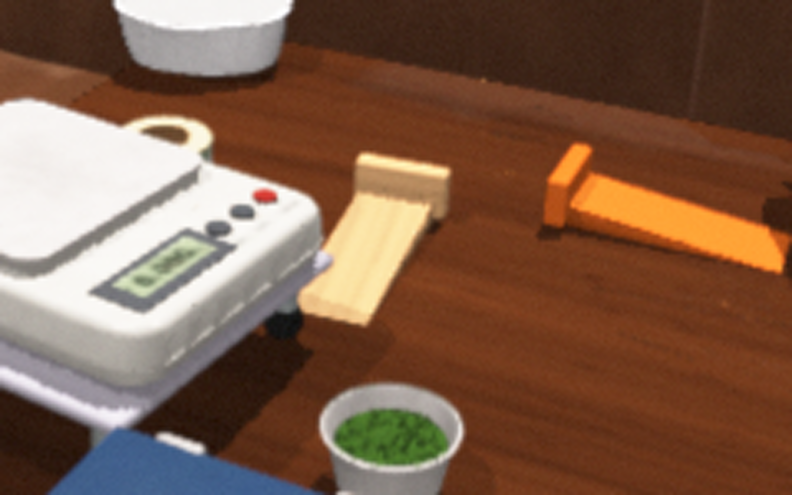

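View pics/side0c.png

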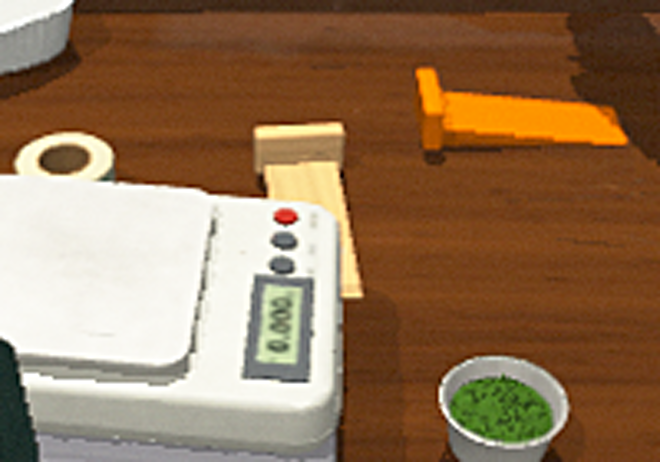

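The wooden wedge is at scene (354,210), side (351,178). The orange look-alike is at scene (436,206), side (413,163). The pale wooden one is meant. The short foot's black ball shows at about scene (326,238). The roll is behind the stand near (290,182), and the pot is at (356,275).

```bash
cat > wp.py <<'E'
from h import *
from scipy.optimize import least_squares
def wedge_cloud(names,lim=((.40,.66),(-.36,-.03))):
    A=[]
    for n in names:
        f=grab(n); P,uv=cloud(f,np.ones((400,640),bool))
        b=f['frame'][uv[:,1],uv[:,0]].astype(int); hsv=cv2.cvtColor(f['frame'],cv2.COLOR_BGR2HSV)[uv[:,1],uv[:,0]]
        m=(P[:,0]>lim[0][0])&(P[:,0]<lim[0][1])&(P[:,1]>lim[1][0])&(P[:,1]<lim[1][1])&(P[:,2]<.045)&(P[:,2]>-.01)
        m&=(hsv[:,0]>12)&(hsv[:,0]<32)&(hsv[:,2]>140)&(hsv[:,1]>40)
        A.append(P[m]); 
    return A
E
python3 - <<'E'
from wp import *
for n,P in zip(['scene','side'],wedge_cloud(['scene','side'])):
    print(n,len(P),P.min(0).round(3),P.max(0).round(3))
    heel=P[P[:,2]>.026]; ramp=P[P[:,2]<.02]
    print(' heel',len(heel),heel.mean(0).round(4), 'ramp',len(ramp),ramp.mean(0).round(4))
    for Q,s in ((heel,'h'),(ramp,'r')):
        q=Q[:,:2].astype(np.float32); rc=cv2.minAreaRect(q); print(s,rc,cv2.boxPoints(rc).round(3).tolist())
f=grab('scene')
# table z near wedge, and foot
for u,v in [(400,240),(380,240),(340,255),(326,237),(326,239),(325,241),(328,236)]:
    print((u,v),f['frame'][v,u],pt(f,u,v).round(4))
P,uv=cloud(f,np.ones((400,640),bool)); c=f['frame'][uv[:,1],uv[:,0]]
m=(c.max(1)<45)&(abs(uv[:,0]-326)<10)&(abs(uv[:,1]-236)<12)&(P[:,2]<.03)
print('foot px',m.sum(),uv[m].mean(0),P[m].mean(0).round(4),P[m].min(0).round(4),P[m].max(0).round(4))
E
```

```text
scene 1402 [ 0.4   -0.277 -0.003] [ 0.659 -0.045  0.034]
 heel 222 [ 0.4897 -0.2052  0.0313] ramp 1113 [ 0.5046 -0.1277  0.0075]
h ((0.5246960520744324, -0.20128163695335388), (0.26591941714286804, 0.059046417474746704), 22.236560821533203) [[0.38999998569488525, -0.2240000069141388], [0.4129999876022339, -0.27900001406669617], [0.6589999794960022, -0.17800000309944153], [0.6370000243186951, -0.12399999797344208]]
r ((0.5276076197624207, -0.18806809186935425), (0.25416699051856995, 0.20317916572093964), 66.88219451904297) [[0.3840000033378601, -0.26499998569488525], [0.5709999799728394, -0.3449999988079071], [0.6710000038146973, -0.11100000143051147], [0.48399999737739563, -0.03099999949336052]]
side 941 [ 0.4   -0.338 -0.002] [ 0.66  -0.045  0.036]
 heel 293 [ 0.5022 -0.1997  0.0324] ramp 581 [ 0.4945 -0.1561  0.011 ]
h ((0.5326322317123413, -0.19604027271270752), (0.2836968004703522, 0.061278942972421646), 23.258729934692383) [[0.38999998569488525, -0.2240000069141388], [0.414000004529953, -0.2800000011920929], [0.675000011920929, -0.1679999977350235], [0.6510000228881836, -0.1120000034570694]]
r ((0.4794686436653137, -0.17270755767822266), (0.28099900484085083, 0.23065195977687836), 26.09136962890625) [[0.30300000309944153, -0.13099999725818634], [0.40400001406669617, -0.33799999952316284], [0.656000018119812, -0.21400000154972076], [0.5550000071525574, -0.007000000216066837]]
(400, 240) [ 27  56 110] [ 0.389  -0.0888 -0.0019]
(380, 240) [ 29  57 114] [ 0.4242 -0.0725 -0.003 ]
(340, 255) [23 44 87] [ 0.4713  0.0102 -0.002 ]
(326, 237) [19 20 21] [ 0.5104 -0.0098  0.0142]
(326, 239) [19 21 21] [ 0.5086 -0.0061  0.0124]
(325, 241) [20 22 20] [ 0.5111 -0.007   0.0066]
(328, 236) [21 21 20] [ 0.5078 -0.013   0.0154]
foot px 151 [324.66887417 241.52317881] [ 0.5119 -0.0071  0.0051] [ 0.4949 -0.0198 -0.0037] [0.5282 0.0075 0.0194]
```

```bash
cat >> wp.py <<'E'
def fit(names=('scene','side'),verbose=1,x0=(0.49,-.22,1.5)):
    # signed-distance-like surface fit of wedge profile
    out=[]
    for n,P in zip(names,wedge_cloud(names,((.43,.60),(-.30,-.03)))):
        P=P-[0,0,-.0022]
        P=P[P[:,2]>.0005]
        def res(p,Q=None):
            Q=P if Q is None else Q
            c,s=np.cos(p[2]),np.sin(p[2]); d=Q[:,:2]-p[:2]
            x=d@[c,s]; y=d@[-s,c]; z=Q[:,2]
            def box(x0,x1,w,top):
                q=np.stack([abs(x-(x0+x1)/2)-(x1-x0)/2,abs(y)-w/2,z-top],1)
                return np.linalg.norm(np.maximum(q,0),axis=1)+np.minimum(q.max(1),0)
            a=box(0,.015,.064,.034); b=box(.015,.155,.050,.0165-(x-.015)*.015/.140)
            return np.minimum(a,b)
        best=min((least_squares(res,(x0[0],x0[1],x0[2]+dy),loss='soft_l1',f_scale=.002) for dy in(-.2,0,.2)),key=lambda o:o.cost)
        p=best.x; tip=p[:2]+.155*np.array([np.cos(p[2]),np.sin(p[2])])
        e=abs(res(p))
        if verbose: print(n,len(P),'rear',p[:2].round(4),'yaw',round(p[2],4),'tip',tip.round(4),'med err',np.median(e).round(4),np.percentile(e,90).round(4))
        out.append(p)
    return out
E
python3 - <<'E'
from wp import *
fit()
f=grab('scene'); P,uv=cloud(f,np.ones((400,640),bool)); c=f['frame'][uv[:,1],uv[:,0]]
m=(c.max(1)<40)&(abs(uv[:,0]-326)<9)&(uv[:,1]<246)&(uv[:,1]>226)&(P[:,2]<.03)&(P[:,2]>.003)
Q=P[m]; o=least_squares(lambda p:np.linalg.norm(Q-[p[0],p[1],.010],axis=1)-.012,(.515,0),loss='soft_l1',f_scale=.002); print('foot',o.x,len(Q),np.median(abs(o.fun)))
# deck/scale plate top
for n in ['scene','side']:
    f=grab(n);P,uv=cloud(f,np.ones((400,640),bool)); c=f['frame'][uv[:,1],uv[:,0]].astype(int)
    m=(P[:,0]>.45)&(P[:,0]<.75)&(P[:,1]>-.08)&(P[:,1]<.25)&(P[:,2]>.035)&(P[:,2]<.135)
    m&=(c.min(1)>90)
    Q=P[m]; 
    t=Q[Q[:,2]>.085]; A=np.c_[t[:,:2],np.ones(len(t))]
    for _ in range(5):
        k,*_r=np.linalg.lstsq(A,t[:,2],rcond=None); g=abs(A@k-t[:,2])<.004; t=t[g];A=A[g]
    print(n,'plane',k.round(4),len(t)); 
    rc=cv2.minAreaRect(Q[:,:2].astype(np.float32)); print(rc)
    lo=Q[Q[:,2]<.075]; print(len(lo),cv2.boxPoints(cv2.minAreaRect(lo[:,:2].astype(np.float32))).round(3).tolist())
E
```

```text
scene 1263 rear [ 0.517  -0.2002] yaw 1.6667 tip [ 0.5021 -0.0459] med err 0.0008 0.0019
side 717 rear [ 0.5142 -0.1993] yaw 1.6731 tip [ 0.4983 -0.0451] med err 0.0014 0.0029
foot [ 0.50452918 -0.00082   ] 67 0.001943606893709501
scene plane [0.0987 0.0054 0.04  ] 3788
((0.5835541486740112, 0.06806181371212006), (0.2350328415632248, 0.3075300455093384), 79.63017272949219)
2637 [[0.4909999966621399, -0.035999998450279236], [0.7390000224113464, -0.050999999046325684], [0.7509999871253967, 0.15800000727176666], [0.5040000081062317, 0.17399999499320984]]
side plane [0.1133 0.0257 0.0317] 4677
((0.5946711897850037, 0.07676133513450623), (0.23489248752593994, 0.29953813552856445), 11.281440734863281)
1480 [[0.46399998664855957, 0.029999999329447746], [0.7390000224113464, -0.04899999871850014], [0.7879999876022339, 0.12399999797344208], [0.5130000114440918, 0.20200000703334808]]
```

Wedge pose from both cameras: rear face (0.516,-0.200), yaw about 1.67, tip (0.500,-0.045). Deck edges (248 x 209 mm, as specified) put the short foot at about (0.514,-0.014), and the ball's visible surface agrees. I'll move above and behind the rear face, turn the jaws across the wedge and part-close to about 30 mm.

Call:
drive_tool(commands=[{"tx": 0.74, "ty": 1, "rz": 0.92, "grip": 0.3}, {"tx": 0.74, "ty": 1, "rz": 0.92, "grip": 0.3}, {"tx": 0.74, "ty": 1, "rz": 0.92, "grip": 0.3}, {"tx": 0.74, "ty": 1, "rz": 0.92, "grip": 0.3}, {"tx": 0.74, "ty": 1, "rz": 0.92, "grip": 0.3}, {"tx": 0.74, "ty": 1, "rz": 0.92, "grip": 0.3}, {"tx": 0.74, "ty": 1, "rz": 0.92, "grip": 0.3}, {"tx": 0.74, "ty": 1, "rz": 0.92, "grip": 0.3}, {"tx": 0.74, "ty": 1, "rz": 0.92, "grip": 0.3}, {"tx": 0.74, "ty": 1, "rz": 0.92, "grip": 0.3}], grip_force=40)

```text
validation failed for argument at $.co...
```

Call:
drive_tool(commands=[{"tx": 0.74, "ty": 1, "grip": 0.3}, {"tx": 0.74, "ty": 1, "grip": 0.3}, {"tx": 0.74, "ty": 1, "grip": 0.3}, {"tx": 0.74, "ty": 1, "grip": 0.3}, {"tx": 0.74, "ty": 1, "grip": 0.3}, {"tx": 0.74, "ty": 1, "grip": 0.3}, {"tx": 0.74, "ty": 1, "grip": 0.3}, {"tx": 0.74, "ty": 1, "grip": 0.3}, {"grip": 0.3}, {"grip": 0.3}])

```text
validation failed for argument at $.co...
```

```bash
cat >> h.py <<'E'
from scipy.spatial.transform import Rotation as R
def wrist():
    o=status.get_obs(); f=grab('wrist'); T=np.eye(4); T[:3,:3]=R.from_rotvec(o['orientation']).as_matrix(); T[:3,3]=o['tcp_pos']
    f['T']=T@np.array(f['T_tool_cam']); return f,o
E
python3 - <<'E'
from h import *
f,o=wrist(); print({k:np.round(o[k],4) for k in('clock','tcp_pos','orientation','joints','contact_force','grip_width')})
M=R.from_rotvec(o['orientation']).as_matrix(); print(np.degrees(np.arctan2(M[1,1],M[0,1])),np.round(f['T'],3))
cv2.imwrite('pics/w1.png',f['frame'])
np.save('w1.npy',f,allow_pickle=True)
for t in ['wedge','wedge_tip','short_foot','stand_deck']:
    for q in spotter.boxes_of('wrist',t): print(t,round(q['confidence'],2),np.round(np.array(q['position'])*[640,400]))
E
```

```text
{'clock': np.float64(1.1), 'tcp_pos': array([ 0.2553, -0.6249,  0.2313]), 'orientation': array([-3.0827, -0.6054,  0.    ]), 'joints': array([ 1.0749,  0.477 ,  0.0224,  1.5554, -0.0115,  1.1093, -0.0831]), 'contact_force': array([ 0.5522,  0.2294, -0.3964]), 'grip_width': np.float64(0.0857)}
-67.77934180516499 [[ 0.378 -0.878 -0.292  0.331]
 [-0.926 -0.359 -0.12  -0.593]
 [ 0.     0.315 -0.949  0.374]
 [ 0.     0.     0.     1.   ]]
wedge 0.58 [31. 18.]
wedge_tip 0.61 [33. 22.]
```

View pics/w1.png

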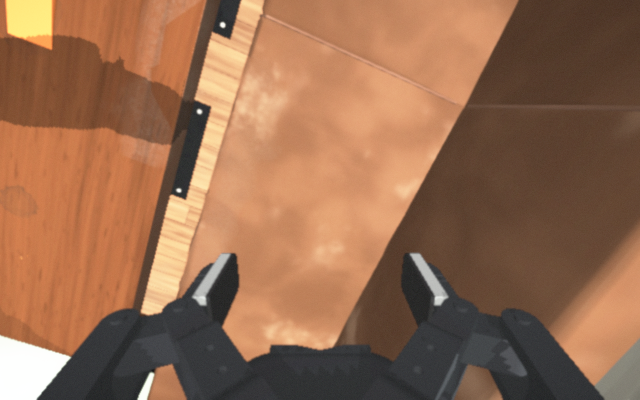

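```bash
python3 - <<'E'
from h import *
f=np.load('w1.npy',allow_pickle=True).item()
for u,v in [(30,20),(100,200),(190,250),(215,60),(300,150),(420,150),(560,60),(520,250),(450,350)]:
    print((u,v),pt(f,u,v).round(3))
f=grab('scene')
for u,v in [(300,60),(455,80),(455,120),(455,170),(600,90),(600,180),(530,45)]: print('s',(u,v),pt(f,u,v).round(3))
E
```

```text
(30, 20) [ 0.291 -0.252  0.006]
(100, 200) [ 0.097 -0.358 -0.   ]
(190, 250) [-0.149 -0.41  -0.313]
(215, 60) [ 0.328 -0.185 -0.76 ]
(300, 150) [ 0.217 -0.589 -0.304]
(420, 150) [ 0.325 -0.853 -0.304]
(560, 60) [ 0.522 -0.896 -0.083]
(520, 250) [ 0.265 -0.892  0.057]
(450, 350) [ 0.285 -0.651  0.313]
s (300, 60) [ 1.087 -0.916  0.149]
s (455, 80) [ 0.477 -0.903  0.14 ]
s (455, 120) [ 0.458 -0.898  0.004]
s (455, 170) [ 0.432 -0.897 -0.181]
s (600, 90) [ 0.028 -1.     0.146]
s (600, 180) [-0.033 -0.893 -0.115]
s (530, 45) [ 0.249 -0.597  0.312]
```

Call:
drive_tool(commands=[{"tx": 0.0, "ty": 0.0, "tz": 0.5, "rx": 0.0, "ry": 0.0, "rz": 0.0, "grip": 0.3}], grip_force=40.0)

```text
clock: 1.52
tcp_pos: [0.255, -0.6243, 0.2408]
orientation: [-3.081, -0.605, 0.001]
contact_force: [0.3, 0.1, -0.9]
grip_width: 0.07
```

Call:
drive_tool(commands=[{"tx": 0.74, "ty": 1.0, "tz": 0.0, "rx": 0.0, "ry": 0.0, "rz": -0.74, "grip": 0.3}, {"tx": 0.74, "ty": 1.0, "tz": 0.0, "rx": 0.0, "ry": 0.0, "rz": -0.74, "grip": 0.3}, {"tx": 0.74, "ty": 1.0, "tz": 0.0, "rx": 0.0, "ry": 0.0, "rz": -0.74, "grip": 0.3}, {"tx": 0.74, "ty": 1.0, "tz": 0.0, "rx": 0.0, "ry": 0.0, "rz": -0.74, "grip": 0.3}, {"tx": 0.74, "ty": 1.0, "tz": 0.0, "rx": 0.0, "ry": 0.0, "rz": -0.74, "grip": 0.3}, {"tx": 0.74, "ty": 1.0, "tz": 0.0, "rx": 0.0, "ry": 0.0, "rz": -0.74, "grip": 0.3}, {"tx": 0.74, "ty": 1.0, "tz": 0.0, "rx": 0.0, "ry": 0.0, "rz": -0.74, "grip": 0.3}, {"tx": 0.74, "ty": 1.0, "tz": 0.0, "rx": 0.0, "ry": 0.0, "rz": -0.74, "grip": 0.3}, {"tx": 0.74, "ty": 1.0, "tz": 0.0, "rx": 0.0, "ry": 0.0, "rz": -0.74, "grip": 0.3}])

```text
clock: 2.65
tcp_pos: [0.3892, -0.4444, 0.2422]
orientation: [3.025, -0.846, 0.002]
contact_force: [0.5, -0.2, 0.5]
grip_width: 0.0298
```

Call:
drive_tool(commands=[{"tx": 0.74, "ty": 1.0, "tz": 0.0, "rx": 0.0, "ry": 0.0, "rz": -0.74, "grip": 0.3}, {"tx": 0.74, "ty": 1.0, "tz": 0.0, "rx": 0.0, "ry": 0.0, "rz": -0.74, "grip": 0.3}, {"tx": 0.74, "ty": 1.0, "tz": 0.0, "rx": 0.0, "ry": 0.0, "rz": -0.74, "grip": 0.3}, {"tx": 0.74, "ty": 1.0, "tz": 0.0, "rx": 0.0, "ry": 0.0, "rz": -0.74, "grip": 0.3}, {"tx": 0.74, "ty": 1.0, "tz": 0.0, "rx": 0.0, "ry": 0.0, "rz": -0.74, "grip": 0.3}, {"tx": 0.74, "ty": 1.0, "tz": 0.0, "rx": 0.0, "ry": 0.0, "rz": -0.74, "grip": 0.3}, {"tx": 0.74, "ty": 1.0, "tz": 0.0, "rx": 0.0, "ry": 0.0, "rz": -0.74, "grip": 0.3}, {"tx": 0.74, "ty": 0.6, "tz": 0.0, "rx": 0.0, "ry": 0.0, "rz": -0.74, "grip": 0.3}, {"tx": 0.74, "ty": 0.4, "tz": 0.0, "rx": 0.0, "ry": 0.0, "rz": -0.74, "grip": 0.3}, {"tx": 0.0, "ty": 0.0, "tz": 0.0, "rx": 0.0, "ry": 0.0, "rz": 0.0, "grip": 0.3}])

```text
clock: 3.9
tcp_pos: [0.523, -0.2838, 0.2419]
orientation: [-2.332, 2.105, -0.001]
contact_force: [-0.2, -0.8, 0.3]
grip_width: 0.0301
```

```bash
cat > look.py <<'E'
import sys
from h import *
def look(name):
    f,o=wrist(); print({k:np.round(o[k],4).tolist() for k in('clock','tcp_pos','orientation','joints','contact_force','grip_width')})
    M=R.from_rotvec(o['orientation']).as_matrix(); print('jaw angle',np.degrees(np.arctan2(M[1,1],M[0,1])),'zaxis',M[:,2].round(3))
    cv2.imwrite(f'pics/{name}.png',f['frame']); np.save(name+'.npy',f,allow_pickle=True); return f,o
if __name__=='__main__': look(sys.argv[1])
E
python3 look.py w2
```

```text
{'clock': 3.9, 'tcp_pos': [0.523, -0.2838, 0.2419], 'orientation': [-2.3315, 2.1046, -0.0013], 'joints': [0.2257, 0.3372, 0.2128, 1.7544, -0.0808, 1.0575, -2.5728], 'contact_force': [-0.2041, -0.758, 0.259], 'grip_width': 0.0301}
jaw angle -174.142661300627 zaxis [ 0.001 -0.    -1.   ]
```

View pics/w2.png

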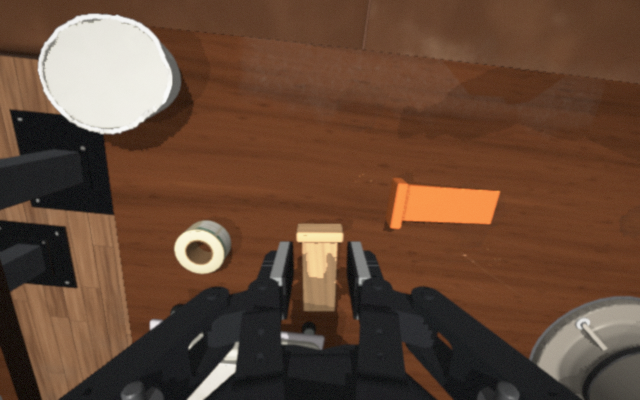

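The wrist view shows the wooden wedge at (320,265), heel towards the camera. The foot's black ball is at about (310,328) beyond its tip, the roll at (203,247) and the orange look-alike at (447,205).

```bash
python3 - <<'E'
from wp import *
f=np.load('w2.npy',allow_pickle=True).item()
i=f['frame'][210:345,260:370]; cv2.imwrite('pics/w2c.png',cv2.resize(i,None,fx=4.4,fy=4.4,interpolation=cv2.INTER_CUBIC))
import wp
def gw(n):
    return f
wp.grab=gw
fit(['wrist'])
for u,v in [(310,326),(310,328),(310,330),(330,300),(345,240),(320,305),(320,228),(320,310)]: print((u,v),f['frame'][v,u],pt(f,u,v).round(4),pt(f,u,v,.012).round(4))
E
```

```text
wrist 2926 rear [ 0.5143 -0.1987] yaw 1.6601 tip [ 0.5005 -0.0443] med err 0.0019 0.0029
(310, 326) [20 20 20] [ 0.5129 -0.0261  0.0163] [ 0.5127 -0.0222  0.012 ]
(310, 328) [37 37 39] [ 0.5127 -0.0246  0.019 ] [ 0.5123 -0.0181  0.012 ]
(310, 330) [69 74 72] [ 0.5124 -0.0232  0.0217] [ 0.5119 -0.0141  0.012 ]
(330, 300) [100 137 174] [ 0.4851 -0.0691  0.0034] [ 0.4862 -0.0758  0.012 ]
(345, 240) [ 39  66 111] [ 4.746e-01 -1.753e-01 -2.000e-04] [ 0.4764 -0.1813  0.012 ]
(320, 305) [ 82 113 142] [ 0.5001 -0.0587  0.0045] [ 0.5008 -0.0647  0.012 ]
(320, 228) [105 144 182] [ 0.5146 -0.1994  0.0187] [ 0.5143 -0.1964  0.012 ]
(320, 310) [ 67  94 120] [ 0.4989 -0.0471  0.0022] [ 0.4998 -0.0552  0.012 ]
```

View pics/w2c.png

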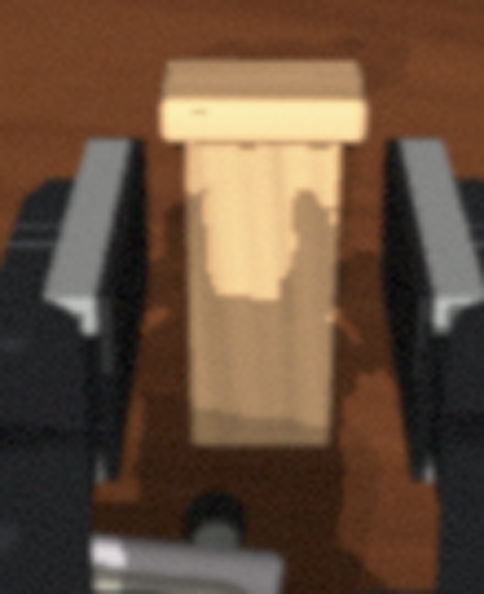

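Three views agree. The foot is at (0.514,-0.016). The wedge's rear is at (0.515,-0.199), and its yaw of about 1.665 needs a 5° clockwise turn during the push so that the ramp centre runs under the foot. I'll go down behind the heel.

Call:
drive_tool(commands=[{"tx": -0.02, "ty": 0.2, "tz": -1.0, "rx": 0.0, "ry": 0.0, "rz": 0.0, "grip": 0.3}, {"tx": -0.02, "ty": 0.2, "tz": -1.0, "rx": 0.0, "ry": 0.0, "rz": 0.0, "grip": 0.3}, {"tx": -0.02, "ty": 0.2, "tz": -1.0, "rx": 0.0, "ry": 0.0, "rz": 0.0, "grip": 0.3}, {"tx": -0.02, "ty": 0.2, "tz": -1.0, "rx": 0.0, "ry": 0.0, "rz": 0.0, "grip": 0.3}, {"tx": -0.02, "ty": 0.2, "tz": -1.0, "rx": 0.0, "ry": 0.0, "rz": 0.0, "grip": 0.3}, {"tx": -0.02, "ty": 0.2, "tz": -1.0, "rx": 0.0, "ry": 0.0, "rz": 0.0, "grip": 0.3}, {"tx": -0.02, "ty": 0.2, "tz": -1.0, "rx": 0.0, "ry": 0.0, "rz": 0.0, "grip": 0.3}, {"tx": -0.02, "ty": 0.2, "tz": -1.0, "rx": 0.0, "ry": 0.0, "rz": 0.0, "grip": 0.3}, {"tx": 0.0, "ty": 0.0, "tz": -1.0, "rx": 0.0, "ry": 0.0, "rz": 0.0, "grip": 0.3}, {"tx": 0.0, "ty": 0.0, "tz": -1.0, "rx": 0.0, "ry": 0.0, "rz": 0.0, "grip": 0.3}])

```text
clock: 5.2
tcp_pos: [0.5179, -0.254, 0.0412]
orientation: [2.329, -2.108, 0.001]
contact_force: [0.1, 0.2, -0.3]
grip_width: 0.0298
```

Call:
drive_tool(commands=[{"tx": 0.0, "ty": 0.0, "tz": -0.8, "rx": 0.0, "ry": 0.0, "rz": 0.0, "grip": 0.3}, {"tx": 0.0, "ty": 0.0, "tz": -0.6, "rx": 0.0, "ry": 0.0, "rz": 0.0, "grip": 0.3}, {"tx": 0.0, "ty": 0.0, "tz": 0.0, "rx": 0.0, "ry": 0.0, "rz": 0.0, "grip": 0.3}, {"tx": 0.0, "ty": 0.0, "tz": 0.0, "rx": 0.0, "ry": 0.0, "rz": 0.0, "grip": 0.3}])

```text
clock: 5.7
tcp_pos: [0.5188, -0.2532, 0.0138]
orientation: [-2.328, 2.109, -0.001]
contact_force: [-0.2, 0.0, 0.7]
grip_width: 0.0301
```

```bash
python3 look.py w3; python3 - <<'E'
from wp import *
fit()
E
```

```text
{'clock': 5.7, 'tcp_pos': [0.5188, -0.2532, 0.0138], 'orientation': [-2.3283, 2.1088, -0.0012], 'joints': [0.2368, 0.612, 0.1426, 1.9479, -0.147, 0.5906, -2.5667], 'contact_force': [-0.2105, 0.0404, 0.6802], 'grip_width': 0.0301}
jaw angle -174.3359209269767 zaxis [ 0.001 -0.    -1.   ]
scene 1107 rear [ 0.5166 -0.2   ] yaw 1.664 tip [ 0.5022 -0.0456] med err 0.0008 0.002
side 679 rear [ 0.514  -0.1993] yaw 1.6532 tip [ 0.5012 -0.0448] med err 0.0015 0.003
```

View pics/w3.png

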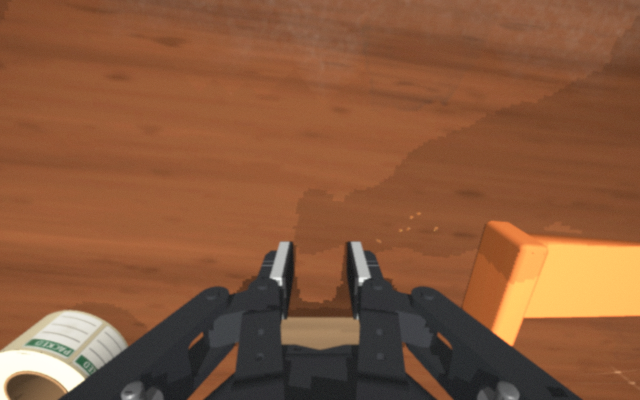

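Call:
drive_tool(commands=[{"tx": -0.05, "ty": 1.0, "tz": 0.0, "rx": 0.0, "ry": 0.0, "rz": 0.0, "grip": 0.3}, {"tx": -0.05, "ty": 0.8, "tz": 0.0, "rx": 0.0, "ry": 0.0, "rz": 0.0, "grip": 0.3}, {"tx": 0.0, "ty": 0.3, "tz": 0.0, "rx": 0.0, "ry": 0.0, "rz": 0.0, "grip": 0.3}, {"tx": 0.0, "ty": 0.2, "tz": 0.0, "rx": 0.0, "ry": 0.0, "rz": -0.1, "grip": 0.3}, {"tx": 0.0, "ty": 0.2, "tz": 0.0, "rx": 0.0, "ry": 0.0, "rz": -0.1, "grip": 0.3}, {"tx": 0.0, "ty": 0.2, "tz": 0.0, "rx": 0.0, "ry": 0.0, "rz": -0.1, "grip": 0.3}, {"tx": 0.0, "ty": 0.2, "tz": 0.0, "rx": 0.0, "ry": 0.0, "rz": -0.1, "grip": 0.3}, {"tx": 0.0, "ty": 0.2, "tz": 0.0, "rx": 0.0, "ry": 0.0, "rz": -0.1, "grip": 0.3}, {"tx": 0.0, "ty": 0.2, "tz": 0.0, "rx": 0.0, "ry": 0.0, "rz": -0.1, "grip": 0.3}])

```text
clock: 6.98
tcp_pos: [0.5165, -0.1874, 0.0134]
orientation: [2.236, -2.206, 0.001]
contact_force: [-0.7, -6.6, -0.3]
grip_width: 0.03
```

```bash
python3 look.py w4; python3 - <<'E'
from wp import *
fit()
E
```

```text
{'clock': 6.975, 'tcp_pos': [0.5165, -0.1874, 0.0134], 'orientation': [2.2364, -2.2057, 0.0015], 'joints': [0.1024, 0.584, 0.1685, 2.0159, -0.1749, 0.5545, -2.7353], 'contact_force': [-0.7289, -6.57, -0.3438], 'grip_width': 0.03}
jaw angle -179.20691009183435 zaxis [ 0.    -0.001 -1.   ]
scene 912 rear [ 0.5125 -0.1641] yaw 1.5225 tip [ 0.52   -0.0093] med err 0.0011 0.0047
side 470 rear [ 0.5135 -0.1751] yaw 1.597 tip [ 0.5095 -0.0202] med err 0.0013 0.0033
```

```bash
python3 - <<'E'
from h import *
f=grab('scene'); i=f['frame'][150:290,240:440]; cv2.imwrite('pics/s4.png',cv2.resize(i,None,fx=4,fy=4,interpolation=cv2.INTER_CUBIC))
E
```

```text
(no output)
```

View pics/s4.png

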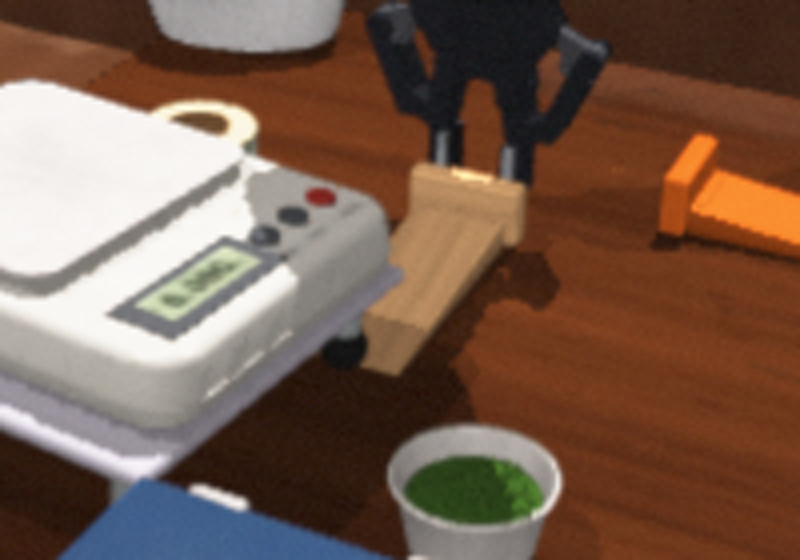

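```bash
python3 - <<'E'
from h import *
f=grab('scene')
print(pt(f,338.75,242.5,.0), pt(f,332,241.5,0), 'rear heel top corner',pt(f,240+524/4,150+183/4,.034),pt(f,240+412/4,150+165/4,.034))
print('ball centre',pt(f,325.75,237,.012))
E
```

```text
[ 0.48992019 -0.02346881  0.        ] [ 0.50292736 -0.0206118   0.        ] rear heel top corner [ 0.48481078 -0.17146582  0.034     ] [ 0.54697091 -0.16298993  0.034     ]
ball centre [ 0.51242202 -0.01264869  0.012     ]
```

The wedge now points squarely at the foot, with its tip centre at x of about 0.515 against the foot's 0.513. The rise to about 6.6 N is the first touch on the ball. I'll push on straight.

Call:
drive_tool(commands=[{"tx": 0.0, "ty": 0.25, "tz": 0.0, "rx": 0.0, "ry": 0.0, "rz": 0.0, "grip": 0.3}, {"tx": 0.0, "ty": 0.25, "tz": 0.0, "rx": 0.0, "ry": 0.0, "rz": 0.0, "grip": 0.3}, {"tx": 0.0, "ty": 0.25, "tz": 0.0, "rx": 0.0, "ry": 0.0, "rz": 0.0, "grip": 0.3}, {"tx": 0.0, "ty": 0.25, "tz": 0.0, "rx": 0.0, "ry": 0.0, "rz": 0.0, "grip": 0.3}, {"tx": 0.0, "ty": 0.25, "tz": 0.0, "rx": 0.0, "ry": 0.0, "rz": 0.0, "grip": 0.3}, {"tx": 0.0, "ty": 0.25, "tz": 0.0, "rx": 0.0, "ry": 0.0, "rz": 0.0, "grip": 0.3}])

```text
clock: 7.98
tcp_pos: [0.5165, -0.1566, 0.0134]
orientation: [-2.238, 2.205, -0.0]
contact_force: [0.9, -3.9, 1.0]
grip_width: 0.0295
```

```bash
cat > sv.py <<'E'
import sys
from h import *
f=grab('scene'); i=f['frame'][150:290,240:440]; cv2.imwrite(f'pics/{sys.argv[1]}.png',cv2.resize(i,None,fx=4,fy=4,interpolation=cv2.INTER_CUBIC))
o=status.get_obs(); print(o['tcp_pos'],o['contact_force'],o['joints'].round(3))
E
python3 sv.py s5
```

```text
[ 0.51656722 -0.15557066  0.01331528] [ 0.0772898 -2.2742212  2.359617 ] [ 0.045  0.574  0.169  2.039 -0.178  0.543 -2.786]
```

View pics/s5.png

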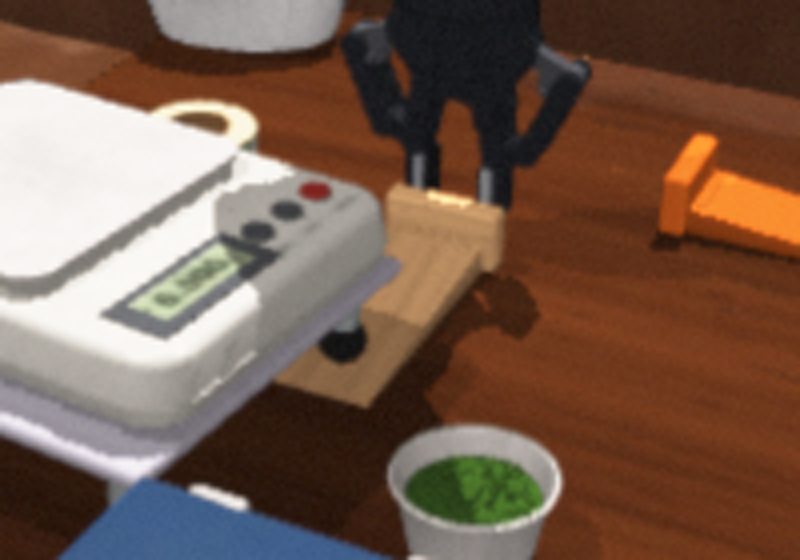

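The foot is up on the ramp and well centred. I'll continue 44 mm, then measure.

Call:
drive_tool(commands=[{"tx": 0.0, "ty": 0.25, "tz": 0.0, "rx": 0.0, "ry": 0.0, "rz": 0.0, "grip": 0.3}, {"tx": 0.0, "ty": 0.25, "tz": 0.0, "rx": 0.0, "ry": 0.0, "rz": 0.0, "grip": 0.3}, {"tx": 0.0, "ty": 0.25, "tz": 0.0, "rx": 0.0, "ry": 0.0, "rz": 0.0, "grip": 0.3}, {"tx": 0.0, "ty": 0.25, "tz": 0.0, "rx": 0.0, "ry": 0.0, "rz": 0.0, "grip": 0.3}, {"tx": 0.0, "ty": 0.25, "tz": 0.0, "rx": 0.0, "ry": 0.0, "rz": 0.0, "grip": 0.3}, {"tx": 0.0, "ty": 0.25, "tz": 0.0, "rx": 0.0, "ry": 0.0, "rz": 0.0, "grip": 0.3}, {"tx": 0.0, "ty": 0.25, "tz": 0.0, "rx": 0.0, "ry": 0.0, "rz": 0.0, "grip": 0.3}, {"tx": 0.0, "ty": 0.25, "tz": 0.0, "rx": 0.0, "ry": 0.0, "rz": 0.0, "grip": 0.3}, {"tx": 0.0, "ty": 0.2, "tz": 0.0, "rx": 0.0, "ry": 0.0, "rz": 0.0, "grip": 0.3}])

```text
clock: 9.15
tcp_pos: [0.5165, -0.1125, 0.0133]
orientation: [-2.238, 2.205, 0.0]
contact_force: [-0.7, -5.6, 2.1]
grip_width: 0.0297
```

```bash
python3 sv.py s6; cat > lev.py <<'E'
from h import *
def lev():
  for n in ['scene','side']:
    f=grab(n);P,uv=cloud(f,np.ones((400,640),bool)); c=f['frame'][uv[:,1],uv[:,0]].astype(int)
    m=(P[:,0]>.57)&(P[:,0]<.72)&(P[:,1]>-.02)&(P[:,1]<.12)&(P[:,2]>.085)&(P[:,2]<.13)&(c.min(1)>150)
    t=P[m]; A=np.c_[t[:,:2],np.ones(len(t))]; k=np.linalg.lstsq(A,t[:,2],rcond=None)[0]
    for _ in range(15):
        g=abs(A@k-t[:,2])<.003; k=np.linalg.lstsq(A[g],t[g,2],rcond=None)[0]
    print(n,'slope x,y',k[:2].round(4),'h at .65,.05',(k@[.65,.05,1]).round(4),g.sum(),len(t))
lev()
E
python3 lev.py
```

```text
[ 0.51648414 -0.11180716  0.01328778] [ 0.47098657 -3.02609466  2.79970227] [-0.045  0.563  0.177  2.065 -0.188  0.529 -2.857]
scene slope x,y [0.0049 0.0044] h at .65,.05 0.106 2708 2908
side slope x,y [0.0054 0.0049] h at .65,.05 0.1071 3382 3562
```

View pics/s6.png

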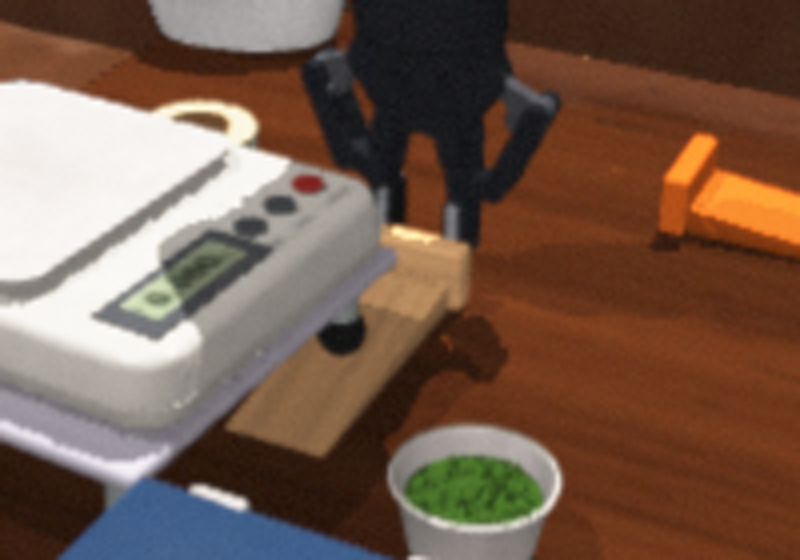

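The remaining slope is 0.0067 rad, which is about 0.9 mm of lift or 8 mm of travel. The geometry says about 9 mm, so I'll push 8 mm more.

Call:
drive_tool(commands=[{"tx": 0.0, "ty": 0.15, "tz": 0.0, "rx": 0.0, "ry": 0.0, "rz": 0.0, "grip": 0.3}, {"tx": 0.0, "ty": 0.15, "tz": 0.0, "rx": 0.0, "ry": 0.0, "rz": 0.0, "grip": 0.3}, {"tx": 0.0, "ty": 0.1, "tz": 0.0, "rx": 0.0, "ry": 0.0, "rz": 0.0, "grip": 0.3}, {"tx": 0.0, "ty": 0.0, "tz": 0.0, "rx": 0.0, "ry": 0.0, "rz": 0.0, "grip": 0.3}, {"tx": 0.0, "ty": 0.0, "tz": 0.0, "rx": 0.0, "ry": 0.0, "rz": 0.0, "grip": 0.3}])

```text
clock: 9.93
tcp_pos: [0.5163, -0.1048, 0.0132]
orientation: [2.238, -2.205, -0.0]
contact_force: [0.7, -4.2, 0.6]
grip_width: 0.0301
```

```bash
python3 lev.py; python3 sv.py s7; python3 - <<'E'
from wp import *
fit(x0=(.516,-.095,1.58))
f=grab('scene'); P,uv=cloud(f,np.ones((400,640),bool))
for n in ['scene','side']:
    f=grab(n); P,uv=cloud(f,np.ones((400,640),bool)); m=(P[:,0]>.4)&(P[:,0]<.75)&(P[:,1]>-.3)&(P[:,1]<.05)&(abs(P[:,2])<.005); A=np.c_[P[m,:2],np.ones(m.sum())]; print('table',n,np.linalg.lstsq(A,P[m,2],rcond=None)[0].round(4))
E
```

```text
scene slope x,y [0.0011 0.0015] h at .65,.05 0.106 2714 2913
side slope x,y [0.003  0.0015] h at .65,.05 0.1071 3391 3575
[ 0.51634073 -0.10483324  0.01324615] [-0.08340427 -4.41702348 -0.10420107] [-0.062  0.561  0.182  2.069 -0.193  0.527 -2.868]
scene 386 rear [ 0.5177 -0.0942] yaw 1.5714 tip [0.5176 0.0608] med err 0.0007 0.0019
side 44 rear [ 0.5072 -0.099 ] yaw 1.3359 tip [0.5432 0.0518] med err 0.0011 0.0053
table scene [ 0.0046  0.0068 -0.0026]
table side [ 0.0007 -0.0003 -0.0008]
```

Call:
drive_tool(commands=[{"tx": 0.0, "ty": 0.1, "tz": 0.0, "rx": 0.0, "ry": 0.0, "rz": 0.0, "grip": 0.3}, {"tx": 0.0, "ty": 0.0, "tz": 0.0, "rx": 0.0, "ry": 0.0, "rz": 0.0, "grip": 0.3}, {"tx": 0.0, "ty": 0.0, "tz": 0.0, "rx": 0.0, "ry": 0.0, "rz": 0.0, "grip": 0.3}])

```text
clock: 10.7
tcp_pos: [0.5164, -0.1032, 0.0133]
orientation: [2.237, -2.205, 0.0]
contact_force: [-0.3, -5.1, -0.6]
grip_width: 0.0303
```

Call:
drive_tool(commands=[{"tx": 0.0, "ty": -0.3, "tz": 0.0, "rx": 0.0, "ry": 0.0, "rz": 0.0, "grip": 0.3}, {"tx": 0.0, "ty": -0.6, "tz": 0.0, "rx": 0.0, "ry": 0.0, "rz": 0.0, "grip": 0.3}, {"tx": 0.0, "ty": -1.0, "tz": 0.0, "rx": 0.0, "ry": 0.0, "rz": 0.0, "grip": 0.3}, {"tx": 0.0, "ty": -1.0, "tz": 0.0, "rx": 0.0, "ry": 0.0, "rz": 0.0, "grip": 0.3}, {"tx": 0.0, "ty": -0.5, "tz": 0.5, "rx": 0.0, "ry": 0.0, "rz": 0.0, "grip": 0.3}, {"tx": 0.0, "ty": 0.0, "tz": 1.0, "rx": 0.0, "ry": 0.0, "rz": 0.0, "grip": 0.3}, {"tx": 0.0, "ty": 0.0, "tz": 1.0, "rx": 0.0, "ry": 0.0, "rz": 0.0, "grip": 0.3}, {"tx": 0.0, "ty": 0.0, "tz": 1.0, "rx": 0.0, "ry": 0.0, "rz": 0.0, "grip": 0.3}, {"tx": 0.0, "ty": 0.0, "tz": 0.5, "rx": 0.0, "ry": 0.0, "rz": 0.0, "grip": 0.3}, {"tx": 0.0, "ty": 0.0, "tz": 0.0, "rx": 0.0, "ry": 0.0, "rz": 0.0, "grip": 0.3}])

```text
clock: 11.95
tcp_pos: [0.517, -0.1708, 0.0941]
orientation: [-2.238, 2.204, -0.002]
contact_force: [0.1, -0.7, -1.0]
grip_width: 0.0301
```

```bash
python3 lev.py; python3 sv.py s8; python3 - <<'E'
from wp import *
fit(x0=(.516,-.095,1.58))
f=grab('scene')
for n in ['scene','side']:
  f=grab(n)
  for t in ['label_roll','sauce_pot','wedge']:
    for q in spotter.masks_of(n,t)[:2]:
        P,_=cloud(f,q['mask']); print(n,t,round(q['confidence'],2),np.round(np.median(P,0),3))
  P,uv=cloud(f,np.ones((400,640),bool)); c=f['frame'][uv[:,1],uv[:,0]].astype(int)
  m=(P[:,0]>.45)&(P[:,0]<.78)&(P[:,1]>-.08)&(P[:,1]<.25)&(P[:,2]>.035)&(P[:,2]<.075)&(c.min(1)>90)
  print(cv2.boxPoints(cv2.minAreaRect(P[m][:,:2].astype(np.float32))).round(3).tolist())
E
```

```text
scene slope x,y [0.0011 0.0004] h at .65,.05 0.106 2716 2919
side slope x,y [0.0017 0.0001] h at .65,.05 0.1072 3398 3585
[ 0.51596679 -0.1706377   0.09265793] [-0.18883003  0.90447975 -0.61794071] [ 0.029  0.448  0.221  2.    -0.146  0.71  -2.786]
scene 364 rear [ 0.5178 -0.0925] yaw 1.5782 tip [0.5167 0.0625] med err 0.0008 0.002
side 49 rear [ 0.4845 -0.0797] yaw -0.6172 tip [ 0.6109 -0.1694] med err 0.0014 0.003
scene label_roll 0.67 [ 0.677 -0.17   0.032]
scene sauce_pot 0.74 [0.588 0.111 0.095]
scene sauce_pot 0.56 [0.406 0.079 0.024]
scene wedge 0.86 [ 0.507 -0.002  0.006]
scene wedge 0.75 [ 0.36  -0.24   0.008]
[[0.49399998784065247, -0.032999999821186066], [0.7440000176429749, -0.04699999839067459], [0.7570000290870667, 0.16099999845027924], [0.5059999823570251, 0.17599999904632568]]
side label_roll 0.6 [ 0.676 -0.164  0.034]
side sauce_pot 0.89 [0.407 0.081 0.025]
side wedge 0.76 [0.492 0.013 0.006]
side wedge 0.59 [ 0.362 -0.239  0.01 ]
[[0.4830000102519989, 0.14100000262260437], [0.7409999966621399, -0.05000000074505806], [0.8109999895095825, 0.04399999976158142], [0.5529999732971191, 0.23499999940395355]]
```

View pics/s8.png

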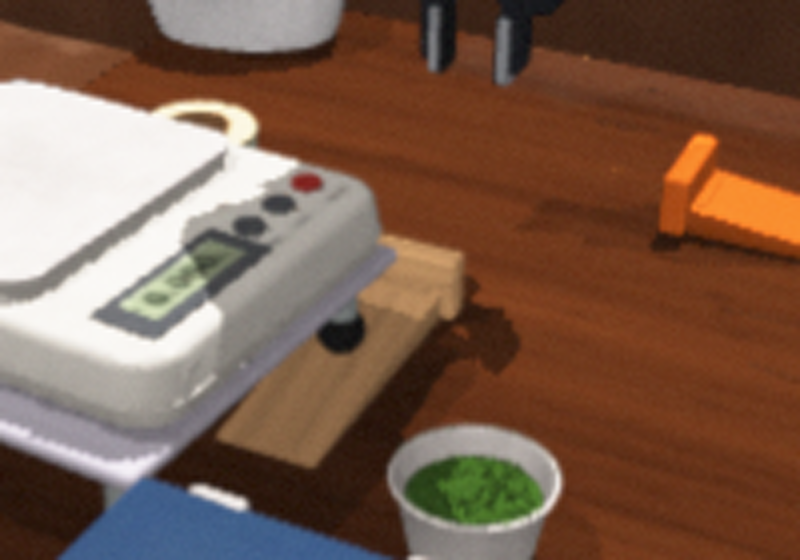

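Level: the platter slope is now about 0.001 rad in both views. The foot is mid-ramp, the bystanders have not moved and the robot is clear. Handing in.

```bash
python3 -c "
from h import *
print(workorder.hand_in())"
```

```text
the job is handed in; nothing more can be done
None
```

The stand is level: I pushed the wooden wedge thin edge first along the table under the short front-right foot, then backed the gripper off and handed in at about 12.5 s. The wedge was turned about 5° during the push so the foot sits near the middle of the ramp.

**Last checks**
- **Level:** the slope of the scale's top fell to about 0.001–0.002 rad in both cameras, from a stated lean of 0.076 rad. The table planes read from the same pictures were off by up to 0.008 rad in the scene camera, so the level reading is only good to about that.
- **Wedge position:** the rear face is at y ≈ -0.0925, which puts the level point of the ramp at about y ≈ -0.0165. I measured the foot at about -0.013 to -0.018, well inside the 11 mm tolerance.
- **Forces:** the wrist force readings at the end of each push stayed at or below about 7 N.
- **Surroundings:** the label roll, sauce pot and orange look-alike wedge stayed within about 2 mm of their first positions. The stand's outline moved about 3–6 mm, most of it what levelling alone would cause. The gripper was clear of everything.

**Disagreement:** the side camera's last wedge fit was meaningless because the scale hid the wedge (49 points), so I relied on the scene camera and the tool position. I did not see the other three feet directly. That they are all supported is inferred from the level slope.

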